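Swing the hold-down over the lino block

TASK

One of the two carving jigs has a grey lino block in its bed. On that jig, lift the lever by its wooden handle out of its notch, swing it past the middle notch to the last notch at the other end of the gate, let it drop fully into that notch, and let go. Leave the lever of the empty jig alone.

Things in the scene. Friction and masses are not known exactly. Their poses are not given: they have to be found in the camera images.
- loaded: Jig with the grey block: fixed base 340x220x18 mm, -x to the robot; origin on the table on the upright pivot axis. The lever runs from the pivot towards the robot through a curved steel gate at radius 140: notches at -0.33 (last, -y side), 0, +0.33 rad (first, +y side) from the jig's -x. Notches 24 wide, 18 deep; bar 10 wide; teeth 67 above the table. The block lies behind the pivot.
- loaded_handle (a point): Grip point of its round upright wooden handle, 36 mm across, 20 below; top 22 above it, lever bar 36 below. In a notch: 97 mm above table, 190 from pivot axis. Lever lifts by tilting (0 to 0.4 rad) on a level axis at the pivot, 55 above table: at 0.2 rad the point is 37 up, 12 nearer the pivot; clears teeth at 24 up; 3 N lifts it, falls back by weight. Handle may turn and tilt in the fingers.
- loaded_swing (a joint): Swing of that lever about the upright pivot, rad: 0 in the first notch (start), 0.33 middle, 0.66 last (0.05 play each way). Growing values turn it anticlockwise from above: the handle goes to the jig's -y side, and a steel hold-down finger behind the pivot comes over the block. Light friction: it stays where left.
- spare_handle (a point): The same point on the lever of the empty jig, which must stay in its notch. That jig is the same, but its bed has no block, only a loose gouge lying in it. The two jigs may stand either way round.

How it is judged:
By the outcome, as a careful person would: the job done as asked, in the order asked, and still so for the second after the job is handed in, with the robot touching nothing.
It also fails if it takes over 32 s, if anything falls off the work surface, if the arm or the gripper's body presses on something with over 40 N, if the wrist force passes 120 N, or if a joint passes its speed limit or range.

ROBOT

A 6-joint arm with a two-finger parallel gripper is mounted at the origin on the work surface. World frame = base frame: x ahead of the robot, y to its left, z up, the work surface at z = 0. Lengths are in mm, angles in rad, forces in N, time in s.
With the tool pointing down it reaches from about 350 to 875 mm from the base axis. Payload 4.2 kg.
Tool frame: the origin (TCP) lies midway between the tips of the shut fingers; the grasp point (between the pads) lies 19 mm behind it; z points along the fingers, y is the line along which they close (so a half turn about z gives the same grasp; the last joint's range is limited). The gripper opens to 85 mm and grips with 20 to 120 N. Pads are 22 mm wide; open, the fingers measure 114 mm over their backs; the gripper's body (76 mm by 85 mm) begins 54 mm behind the grasp point. The pads swing forward as they close: fully open they stand 13 mm farther back than shut.
Start: joints at [-0.876, 0.385, 0.008, 0, -1.194, -0.259], TCP at [263.847, -566.554, 202.912] pointing down, gripper open.
Joint ranges: [-3.14, 3.14], [-1.21, 2.06], [-1.07, 1.41], [-3.16, 2.05], [-2.99, -0.16], [-3.1, 3.1]. Speed limits (rad/s): [2.79, 2.79, 3.14, 3.14, 3.14, 3.14].

INTERFACE

Orientations are given as a unit quaternion [x, y, z, w].
In Python, from bench import * gives the robot as it stands.
- The arm moves only by the tool drive_tool, never from a script. Its argument "plan" is a list that holds one entry, the list of rows, each a list of 5 numbers: the closure, from -1 (fully open) to 1 (shut), then the shift along the world's x, y, z in mm, then the turn about the world's z in degrees. A call has 1 to 20 rows; each row shifts and turns the commanded pose from where the row before left it; what a row does not reach is not made up. A row lasts 1/12 s, in which the tool goes at most 41.7 mm and 7.16 degrees, less where a joint would pass 70% of its speed; a pose out of reach is approached as far as the arm can. A call is refused whole if a number of a shift passes 41.7 or a number of a turn 7.16, either way. A call with a gripper value outside its range is refused whole. The fingers move at their own pace and stop on an object; the grip force is fixed at half the most. Time passes only in rows, so rows that do not move let the fingers close. It gives the time, the measured TCP pose, the force, the opening and the grip force at its end, in the units of the state.
- read_state(): the state, without advancing time (a new reading comes with each control period).
- get_image(name): name is "side" or "top"; returns (picture, depth): 480x640x3 uint8, red, green, blue; 480x640 float32, mm along the optical axis (not along the pixel's ray), 0 where there is no reading.
- camera_model(name): a dict with "fx", "fy", "cx", "cy" (pixels), "distortion" ([k1, k2, p1, p2, k3] as OpenCV has them; the pictures are not rectified), "R" (3x3) and "t" (3): a world point X has camera coordinates R X + t. Camera axes: x right, y down, z forward; pixel columns grow to the right and rows downward; lengths in mm; the calibration is good to about 2 mm. A picture is of the moment at which its call begins. camera_model takes no time and is no camera call.
- job_done(): hands the job in; it is judged then, once.
The state is a dict: "clock": time; "joints": joint angles; "joint_vel": joint speeds; "joint_efforts": joint torques, N m; "position": TCP position; "ee_rot": TCP orientation; "contact_force": force on the tool from outside, world axes, zero at the start; "wrist_torque": the same for the moment, N m; "gripper_width": finger opening in mm; "grasp_force": force on a finger pad.
Only numpy, scipy, OpenCV 4.12 (cv2) and the standard library are available. Lean on these libraries where they do the work, as an engineer would, in place of code of your own. Each camera call takes 0.05 s, during which the arm holds its last target. There are 200 camera calls.

## Working session

There is one attempt and no reset: what is moved stays moved. The work goes in short steps, Python scripts to look and compute and a tool call to move; the robot and the scene stay as the last step left them, time stands still between calls to the robot, and variables do not carry over. Pictures are saved under pics/ and viewed, at most 10 in all, crops included, and the job is handed in when it is done.

Besides the shell and the picture viewer there is one more tool, called after "Call:" by a JSON object that holds its "fn" and its "kwargs". drive_tool: Moves the arm, as the interface text tells. Its arguments: {"type":"object","properties":{"plan":{"type":"array"}},"required":["plan"]}

```bash
mkdir -p pics; python3 - <<'E'
from bench import *
import cv2,numpy as np
for n in("top","side"):
    p,d=get_image(n); cv2.imwrite(f"pics/{n}0.png",p[:,:,::-1]); np.savez(f"pics/{n}0.npz",p=p,d=d)
    m=camera_model(n); print(n,{k:np.round(v,3).tolist() for k,v in m.items()})
print(read_state())
E
```

```text
top {'fx': 551.649, 'fy': 551.649, 'cx': 322.203, 'cy': 233.741, 'distortion': [-0.172, 0.0, 0.0, 0.0, 0.0], 'R': [[0.065, -0.998, -0.002], [-0.976, -0.063, -0.208], [0.208, 0.016, -0.978]], 't': [-1.176, 618.901, 1022.165]}
side {'fx': 494.218, 'fy': 494.218, 'cx': 318.379, 'cy': 245.677, 'distortion': [0.025, 0.0, 0.0, 0.0, 0.0], 'R': [[0.939, -0.345, 0.01], [-0.254, -0.712, -0.654], [0.233, 0.612, -0.756]], 't': [-537.232, 237.413, 708.95]}
{'clock': 0.1, 'joints': array([-8.76383218e-01,  3.85497940e-01,  6.78127024e-03, -4.23335414e-04,
       -1.19400887e+00, -2.58599902e-01]), 'joint_vel': array([ 4.39469578e-04, -3.67219531e-03,  4.11673182e-03,  1.96817065e-03,
       -1.97724290e-03,  8.54638865e-05]), 'joint_efforts': array([-8.46505372e-04, -3.93320024e+01,  1.88928115e+01,  4.19792980e+00,
       -2.65820490e-03, -1.01260600e-06]), 'position': array([ 263.61364241, -566.05802246,  201.92907595]), 'ee_rot': array([-2.16109877e-01,  9.76368553e-01,  9.47393279e-04, -2.67615450e-04]), 'contact_force': array([ 0.45267363, -0.19452108,  0.61429839]), 'wrist_torque': array([-0.01938084, -0.00327914,  0.02846241]), 'grasp_force': 0.0, 'gripper_width': 85.51596374355691}
```

View pics/top0.png

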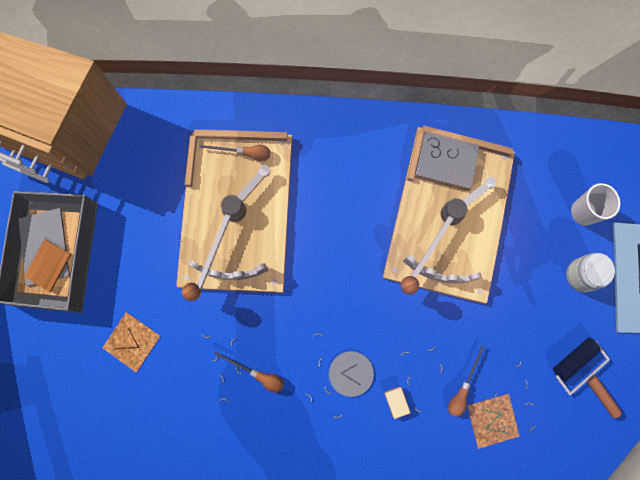

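View pics/side0.png

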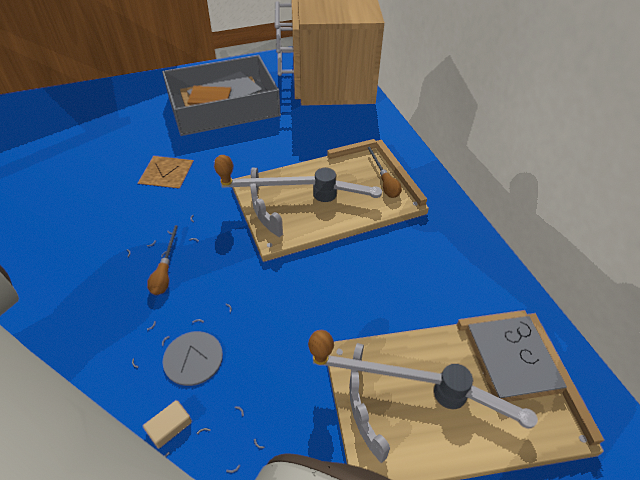

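The loaded jig is the right one in the top view (block at 447,158, handle at 410,285, pivot cap at 454,210). In the side view its handle is at 321,345 and its cap at 456,380. Next I triangulate the handle and the cap.

```bash
cat > h.py <<'E'
from bench import *
import cv2,numpy as np
def ray(n,uv):
    m=camera_model(n);K=np.array([[m['fx'],0,m['cx']],[0,m['fy'],m['cy']],[0,0,1]])
    q=cv2.undistortPoints(np.array([[uv]],float),K,np.array(m['distortion']))[0,0]
    R=np.array(m['R']);return -R.T@np.array(m['t']),R.T@np.array([q[0],q[1],1])
def plane(n,uv,z):
    c,d=ray(n,uv);return c+d*(z-c[2])/d[2]
def tri(a,b):
    A=[];B=[];rs=[ray("top",a),ray("side",b)]
    for c,d in rs:
        d=d/np.linalg.norm(d);P=np.eye(3)-np.outer(d,d);A.append(P);B.append(P@c)
    X=np.linalg.solve(sum(A),sum(B))
    return X,[np.linalg.norm(P@X-b) for P,b in zip(A,B)]
def blob(p,kind,box):
    x0,y0,x1,y1=box;h=cv2.cvtColor(p,cv2.COLOR_RGB2HSV).astype(int);H,S,V=h[...,0],h[...,1],h[...,2]
    m=((H<16)&(S>130)&(V>50)) if kind=="wood" else ((S<70)&(V<95))
    k=np.zeros(m.shape,np.uint8);k[y0:y1,x0:x1]=m[y0:y1,x0:x1]
    n,l,s,c=cv2.connectedComponentsWithStats(k);i=1+np.argmax(s[1:,4]);return c[i],s[i],l==i
E
python3 - <<'E'
from h import *
T=np.load("pics/top0.npz");S=np.load("pics/side0.npz")
def pt(n,D,m): # depth points
    v,u=np.nonzero(m&(D['d']>0));out=[]
    M=camera_model(n);R=np.array(M['R']);
    for a,b in zip(u,v):
        c,d=ray(n,(a,b)); out.append(c+d*D['d'][b,a])
    return np.array(out)
for nm,tb,sb,tc,sc in [("loaded",(395,270,425,300),(300,322,342,366),(438,195,470,225),(430,355,480,415)),("spare",(178,278,206,305),(208,148,240,190),(218,192,248,225),(308,162,342,205))]:
    for kind,a,b in(("wood",tb,sb),("cap",tc,sc)):
        ca,sa,ma=blob(T['p'],kind,a);cb,s2,mb=blob(S['p'],kind,b)
        X,e=tri(ca,cb);print(nm,kind,ca.round(1),sa,cb.round(1),s2,X.round(1),np.round(e,1))
        for n,D,m in(("top",T,ma),("side",S,mb)):
            P=pt(n,D,m);print("  depth",n,np.percentile(P,[2,50,98],axis=0).round(0).tolist(), "top pts", P[P[:,2]>np.percentile(P[:,2],98)-6].mean(0).round(1))
E
```

```text
loaded wood [409.  282.9] [404 280  10   6  29] [320.7 345.4] [309 331  25  31 519] [ 526.9 -131.8   91.7] [0.6 0.6]
  depth top [[520.0, -135.0, 113.0], [524.0, -128.0, 117.0], [529.0, -120.0, 121.0]] top pts [ 524.3 -128.8  117.6]
  depth side [[510.0, -150.0, 67.0], [522.0, -141.0, 112.0], [538.0, -126.0, 120.0]] top pts [ 524.3 -135.5  117.2]
loaded cap [449.5 215.3] [441 203  24  22 154] [453.5 386.3] [ 434  364   39   45 1249] [ 688.4 -223.6   28.9] [7. 7.]
  depth top [[664.0, -244.0, 22.0], [676.0, -211.0, 43.0], [699.0, -204.0, 68.0]] top pts [ 675.3 -218.2   65.3]
  depth side [[666.0, -252.0, 22.0], [682.0, -235.0, 68.0], [706.0, -212.0, 71.0]] top pts [ 688.4 -229.6   69.3]
spare wood [188.6 291.8] [182 283  14  17 164] [223.7 168. ] [215 155  18  28 305] [485.  286.5  85.6] [1.5 1.5]
  depth top [[469.0, 268.0, 103.0], [480.0, 279.0, 115.0], [496.0, 292.0, 121.0]] top pts [483.2 279.4 117.3]
  depth side [[472.0, 261.0, 66.0], [484.0, 268.0, 104.0], [498.0, 279.0, 119.0]] top pts [485.6 272.9 115.9]
spare cap [238.2 213.3] [226 201  20  21 172] [324.6 189.4] [313 175  29  27 462] [658.5 212.6  41.1] [4.1 4.1]
  depth top [[642.0, 202.0, 22.0], [650.0, 210.0, 43.0], [674.0, 230.0, 70.0]] top pts [654.4 214.3  67.2]Traceback (most recent call last):
  File "<stdin>", line 14, in <module>
  File "<stdin>", line 7, in pt
  File "h.py", line 4, in ray
    m=camera_model(n);K=np.array([[m['fx'],0,m['cx']],[0,m['fy'],m['cy']],[0,0,1]])
ValueError: time passes only in moves, steps and waits
```

The masks were poor: only a sliver of the handle, and the caps were mixed with shadow. I'll look at enlarged crops.

```bash
python3 - <<'E'
import cv2,numpy as np
t=cv2.imread("pics/top0.png")[180:310,375:525];s=cv2.imread("pics/side0.png")[320:430,300:490]
a=cv2.resize(t,None,fx=4,fy=4,interpolation=0)[:,:400*2]
cv2.imwrite("pics/ct.png",a);cv2.imwrite("pics/cs.png",cv2.resize(s,None,fx=4,fy=4,interpolation=0))
h=cv2.cvtColor(t,cv2.COLOR_BGR2HSV)
for v,u in((105,35),(100,32),(108,30),(105,40),(110,38),(30,78),(25,85),(38,80),(45,75)):print(u+375,v+180,h[v,u])
E
```

```text
410 285 [ 10 128 175]
407 280 [  8 122 172]
405 288 [  7 117 153]
415 285 [  7 110 144]
413 290 [  7 114 141]
453 210 [156  12 105]
460 205 [150   8 100]
455 218 [11 36 77]
450 225 [ 15 100 179]
```

View pics/ct.png

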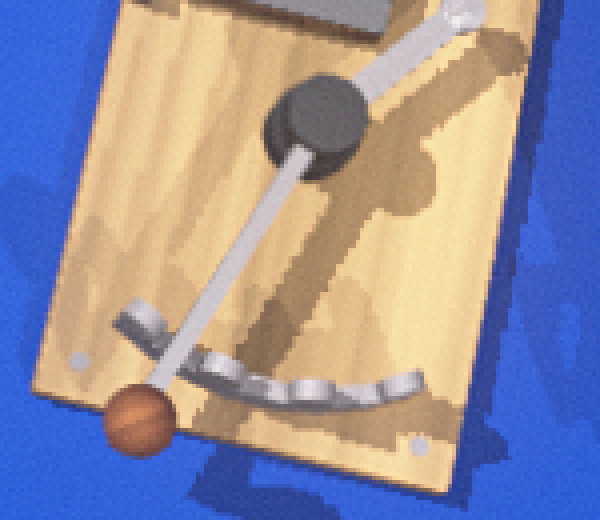

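View pics/cs.png

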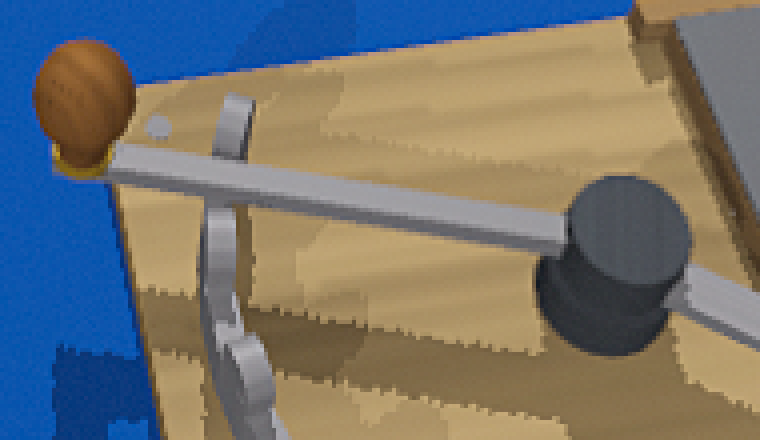

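The top crop shows the handle circle at (409.8,285), the cap top at (457,208.3) and the front base corners at (383.3,277.5) and (487,303). The side crop shows the handle head at (321.5,342) and the cap top at (457.5,376).

```bash
python3 - <<'E'
from h import *
p=np.load("pics/top0.npz")['p']
h=cv2.cvtColor(p,cv2.COLOR_RGB2HSV).astype(int)
m=((h[...,0]<13)&(h[...,1]>95)&(h[...,2]<200)).astype(np.uint8)
k=np.zeros_like(m);k[270:300,397:424]=m[270:300,397:424]
c=max(cv2.findContours(k,0,2)[0],key=cv2.contourArea);print(cv2.minEnclosingCircle(c))
H,e=tri((409.8,285),(321.5,342));print("handle",H.round(1),e)
C,e=tri((457,208.3),(457.5,376));print("cap",C.round(1),e)
a=plane("top",(383.3,277.5),18);b=plane("top",(487,303),18);print("front",a.round(1),b.round(1))
d=(a-b)[:2];yaw=np.arctan2(-d[0],d[1]);print("yaw from edge",yaw,np.linalg.norm(d))
print("block/back edge", [plane("top",q,18).round(1) for q in((420,127),(513,152))])
v=(H-C)[:2];print("r",np.linalg.norm(v),"lever ang",np.arctan2(v[1],v[0]),"expected from yaw",yaw+np.pi-.33)
Hs,e=tri((190,291.5),(223.5,166));print("spare",Hs.round(1),e)
for s in np.arange(0,.67,.11):
    th=np.arctan2(v[1],v[0])+s;print(round(s,2),(C[:2]+190*np.array([np.cos(th),np.sin(th)])).round(1),(C[:2]+178*np.array([np.cos(th),np.sin(th)])).round(1))
E
```

```text
((409.3461608886719, 284.1153869628906), 8.908736228942871)
handle [ 524.7 -132.4  101.7] [np.float64(2.339675821661651), np.float64(2.3396758216616456)]
cap [ 687.8 -227.6   71.1] [np.float64(2.0518701332326863), np.float64(2.051870133232789)]
front [545.1 -90.   18. ] [ 505.2 -305.3   18. ]
yaw from edge -0.1830461338956487 218.95996308366938
block/back edge [array([ 878.1, -157. ,   18. ]), array([ 836.5, -363.8,   18. ])]
r 188.76059386245547 lever ang 2.613377901215131 expected from yaw 2.628546519694144
spare [484.8 281.6  94.4] [np.float64(1.3960436638786726), np.float64(1.3960436638786178)]
0.0 [ 523.7 -131.8] [ 534.  -137.9]
0.11 [ 514.1 -150.4] [ 525.1 -155.3]
0.22 [ 506.7 -169.9] [ 518.2 -173.6]
0.33 [ 501.5 -190.1] [ 513.3 -192.5]
0.44 [ 498.5 -210.8] [ 510.5 -211.9]
0.55 [ 497.8 -231.7] [ 509.8 -231.4]
0.66 [ 499.4 -252.5] [ 511.3 -251. ]
```

The measurements agree: jig yaw is about -0.18, lever length 189 and handle height about 98. I'll move above the handle with the closing line tangential to the swing.

Call:
{"fn": "drive_tool", "kwargs": {"plan": [[[-1,18.6,31,0,-3.9],[-1,18.6,31,0,-3.9],[-1,18.6,31,0,-3.9],[-1,18.6,31,0,-3.9],[-1,18.6,31,0,-3.9],[-1,18.6,31,0,-3.9],[-1,18.6,31,0,-3.9],[-1,18.6,31,0,-3.9],[-1,18.6,31,0,-3.9],[-1,18.6,31,0,-3.9],[-1,18.6,31,0,-3.9],[-1,18.6,31,0,-3.9],[-1,18.6,31,0,-3.9],[-1,18.6,31,0,-3.9],[-1,0,0,0,0],[-1,0,0,0,0],[-1,0,0,0,0]]]}}

```text
clock: 1.52
position: [523.8, -132.4, 202.4]
ee_rot: [0.255, 0.967, -0.0, -0.001]
contact_force: [0.2, 0.2, 0.1]
gripper_width: 85.2
grasp_force: 0.0
```

```bash
python3 - <<'E'
from h import *
p,d=get_image("side");cv2.imwrite("pics/s1.png",p[:,:,::-1])
s=read_state();print(s['position'],s['ee_rot'],s['joints'])
E
```

```text
[ 523.59446605 -132.97907209  202.55407508] [ 2.55854089e-01  9.66715263e-01 -1.20909644e-04 -5.19589673e-04] [ 5.15303628e-02  2.41573646e-01 -2.00439197e-01 -9.61976852e-05
 -1.12984688e+00 -2.13974785e+00]
```

View pics/s1.png

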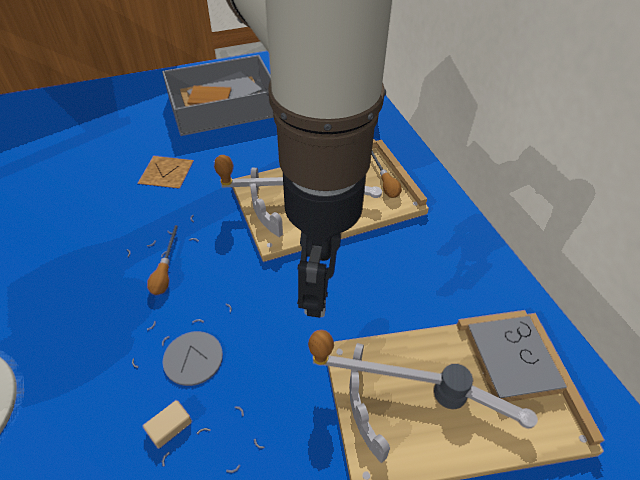

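The open fingers stand above the loaded handle (321,345) with nothing in the way, and the closing line is at 60.4° as wanted. I'll descend and grip.

Call:
{"fn": "drive_tool", "kwargs": {"plan": [[[-1,0,0,-20,0],[-1,0,0,-20,0],[-1,0,0,-20,0],[-1,0,0,-20,0],[-1,0,0,-20,0],[-1,0,0,-14,0],[-1,0,0,-8,0],[-1,0,0,0,0],[-1,0,0,0,0]]]}}

```text
clock: 2.32
position: [524.2, -133.4, 81.2]
ee_rot: [0.256, 0.967, -0.0, 0.0]
contact_force: [-0.5, -1.1, 0.3]
gripper_width: 85.5
grasp_force: 0.0
```

Call:
{"fn": "drive_tool", "kwargs": {"plan": [[[1,0,0,0,0],[1,0,0,0,0],[1,0,0,0,0],[1,0,0,0,0],[1,0,0,0,0],[1,0,0,0,0],[1,0,0,0,0],[1,0,0,0,0],[1,0,0,0,0],[1,0,0,0,0]]]}}

```text
clock: 3.15
position: [525.5, -132.6, 85.7]
ee_rot: [0.255, 0.967, -0.0, 0.002]
contact_force: [-7.5, 2.9, 22.9]
gripper_width: 16.5
grasp_force: 49.1
```

The width of 16.5 mm and the upward force are unexpected, so I'm looking.

```bash
python3 - <<'E'
from h import *
p,d=get_image("side");t,_=get_image("top");s=read_state();print(s['position'],s['contact_force'],s['gripper_width'],s['grasp_force'])
a=cv2.resize(p[260:410,250:400],None,fx=4,fy=4)[:,:,::-1]
b=cv2.resize(t[180:330,375:425],None,fx=4,fy=4)[:,:,::-1]
cv2.imwrite("pics/s2.png",np.hstack([a,b]))
E
```

```text
[ 525.45107295 -132.64652082   85.74077028] [-6.63991168  4.11002195 22.48783624] 16.21838756362986 49.145787463348825
```

View pics/s2.png

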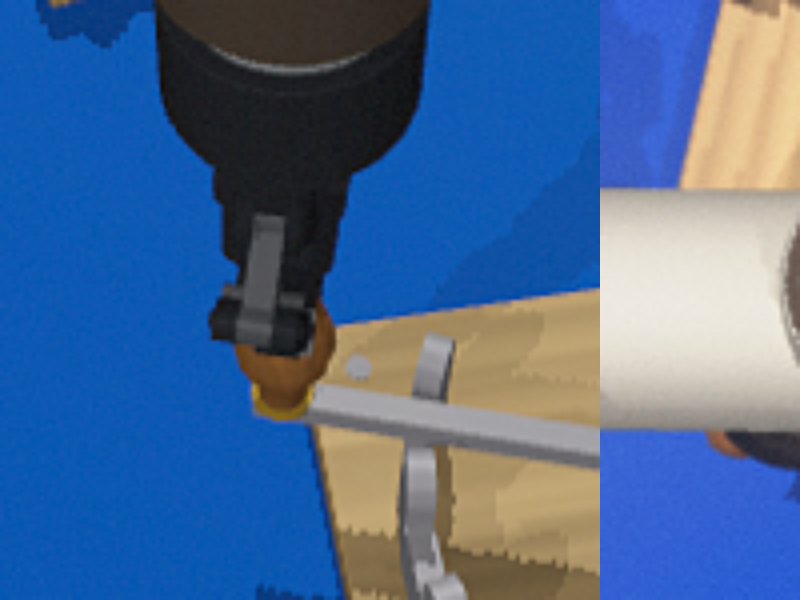

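The pads closed too high on the head. They stand back from the TCP while partly open, and they slipped upward. I'll open, go 16 mm lower and 2 mm inward, and regrip.

Call:
{"fn": "drive_tool", "kwargs": {"plan": [[[-1,0,0,0,0],[-1,0,0,0,0],[-1,0,0,0,0],[-1,0,0,0,0],[-1,0,0,0,0],[-1,0,0,0,0],[-1,0,0,0,0],[-1,0,0,0,0],[-1,2,-1,-8,0],[-1,0,0,-8,0],[-1,0,0,0,0],[-1,0,0,0,0]]]}}

```text
clock: 4.25
position: [525.5, -133.6, 63.8]
ee_rot: [0.256, 0.967, -0.0, -0.001]
contact_force: [0.3, 0.1, 0.4]
gripper_width: 85.3
grasp_force: 0.0
```

Call:
{"fn": "drive_tool", "kwargs": {"plan": [[[1,0,0,0,0],[1,0,0,0,0],[1,0,0,0,0],[1,0,0,0,0],[1,0,0,0,0],[1,0,0,0,0],[1,0,0,0,0],[1,0,0,0,0],[1,0,0,0,0],[1,0,0,0,0]]]}}

```text
clock: 5.08
position: [526.4, -133.5, 65.6]
ee_rot: [0.256, 0.967, 0.0, 0.0]
contact_force: [-0.6, 0.5, 6.1]
gripper_width: 32.2
grasp_force: 59.4
```

Solid grip at 32 mm. Now I'll lift about 40 mm and 12 mm inward.

Call:
{"fn": "drive_tool", "kwargs": {"plan": [[[1,0.7,-0.4,5,0],[1,0.9,-0.5,5,0],[1,1.1,-0.6,5,0],[1,1.3,-0.7,5,0],[1,1.4,-0.8,5,0],[1,1.6,-0.9,5,0],[1,1.7,-1,5,0],[1,1.8,-1.1,5,0],[1,0,0,0,0],[1,0,0,0,0]]]}}

```text
clock: 5.92
position: [538.0, -139.9, 105.1]
ee_rot: [0.256, 0.967, 0.0, 0.001]
contact_force: [4.9, -2.2, -6.2]
gripper_width: 31.9
grasp_force: 60.1
```

```bash
python3 - <<'E'
from h import *
p,d=get_image("side");s=read_state();print(s['position'],s['contact_force'],s['gripper_width'],s['grasp_force'])
cv2.imwrite("pics/s3.png",cv2.resize(p[260:430,280:480],None,fx=3,fy=3)[:,:,::-1])
# waypoints of grip point, radius from present point about the pivot
P=np.array([687.8,-227.6]);v=s['position'][:2]-P;r=np.hypot(*v);a=np.arctan2(v[1],v[0]);print(r,a)
e=3.288;n=16
q=[P+r*np.array([np.cos(t),np.sin(t)]) for t in np.linspace(a,e,n+1)]
print(np.diff(q,axis=0).round(1).tolist(),np.degrees(e-a)/n)
E
```

```text
[ 537.89696855 -139.81408767  104.95169009] [ 5.25368796 -2.3588943  -6.33644254] 32.08568313179249 60.106591656804085
173.71610530347832 2.6118152840696895
[[-3.6, -6.4], [-3.3, -6.6], [-3.0, -6.7], [-2.7, -6.8], [-2.4, -6.9], [-2.2, -7.0], [-1.9, -7.1], [-1.6, -7.2], [-1.2, -7.2], [-0.9, -7.3], [-0.6, -7.3], [-0.3, -7.3], [-0.0, -7.3], [0.3, -7.3], [0.6, -7.3], [0.9, -7.3]] 2.4214081496287037
```

View pics/s3.png

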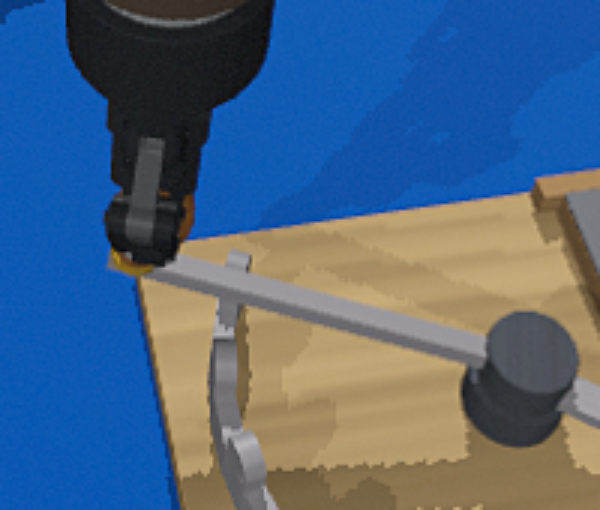

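The bar has risen clear of the gate teeth. Now the swing, along the arc.

Call:
{"fn": "drive_tool", "kwargs": {"plan": [[[1,-3.6,-6.4,0,2.4],[1,-3.3,-6.6,0,2.4],[1,-3,-6.7,0,2.4],[1,-2.7,-6.8,0,2.4],[1,-2.4,-6.9,0,2.4],[1,-2.2,-7,0,2.4],[1,-1.9,-7.1,0,2.4],[1,-1.6,-7.2,0,2.4],[1,-1.2,-7.2,0,2.4],[1,-0.9,-7.3,0,2.4],[1,-0.6,-7.3,0,2.4],[1,-0.3,-7.3,0,2.4],[1,0,-7.3,0,2.4],[1,0.3,-7.3,0,2.4],[1,0.6,-7.3,0,2.4],[1,0.8,-6.5,0,2.2],[1,0,0,0,0],[1,0,0,0,0]]]}}

```text
clock: 7.47
position: [516.1, -251.7, 104.5]
ee_rot: [-0.074, 0.997, 0.0, 0.001]
contact_force: [5.3, 0.2, -6.6]
gripper_width: 32.0
grasp_force: 60.1
```

```bash
python3 - <<'E'
from h import *
p,d=get_image("side");t,_=get_image("top");s=read_state();print(s['position'],s['contact_force'],s['gripper_width'],s['ee_rot'])
v=s['position'][:2]-np.array([687.8,-227.6]);print(np.hypot(*v),np.arctan2(v[1],v[0])%6.2832)
a=cv2.resize(p[300:460,270:470],None,fx=2.4,fy=2.4);b=cv2.resize(t[180:310,440:530],None,fx=3,fy=3)[:384]
cv2.imwrite("pics/s4.png",np.hstack([a[:384],np.pad(b,((0,384-b.shape[0]),(0,0),(0,0)))])[:,:,::-1])
E
```

```text
[ 516.08263275 -251.48595606  104.51068141] [ 5.42871034 -0.86099494 -6.43316509] 31.959958515466777 [-7.41303584e-02  9.97247753e-01  2.36835749e-04  1.24651513e-03]
173.3706812355117 3.279820881414247
```

View pics/s4.png

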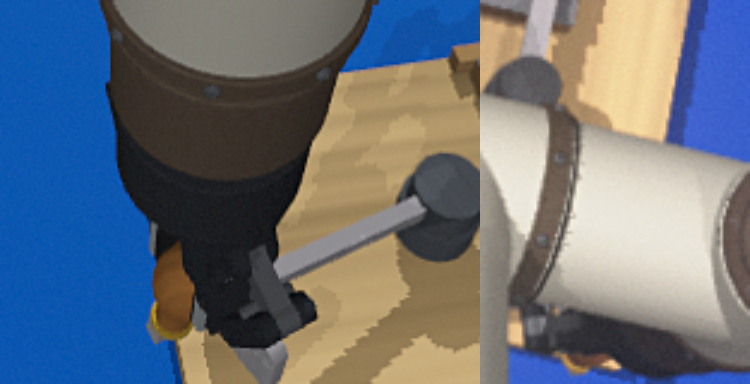

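The lever followed to swing ≈ 0.66 (angle 3.28). I'll lower it along the mirrored path.

Call:
{"fn": "drive_tool", "kwargs": {"plan": [[[1,-2.1,-0.3,-5,0],[1,-2,-0.3,-5,0],[1,-1.8,-0.2,-5,0],[1,-1.6,-0.2,-5,0],[1,-1.5,-0.2,-5,0],[1,-1.2,-0.2,-5,0],[1,-1,-0.1,-5,0],[1,-0.8,-0.1,-5,0],[1,0,0,0,0],[1,0,0,0,0]]]}}

```text
clock: 8.4
position: [503.0, -253.8, 65.8]
ee_rot: [-0.075, 0.997, -0.001, 0.0]
contact_force: [2.7, -0.2, 2.9]
gripper_width: 31.8
grasp_force: 61.0
```

The height is back to its grip value (65.8) with low forces, so the lever is seated. I'll release, rise and move clear for a check.

Call:
{"fn": "drive_tool", "kwargs": {"plan": [[[-1,0,0,0,0],[-1,0,0,0,0],[-1,0,0,0,0],[-1,0,0,0,0],[-1,0,0,0,0],[-1,0,0,0,0],[-1,0,0,0,0],[-1,0,0,0,0],[-1,0,0,10,0],[-1,0,0,20,0],[-1,0,0,25,0],[-1,0,0,25,0],[-1,0,0,25,0],[-1,0,0,25,0],[-1,0,0,20,0]]]}}

```text
clock: 9.65
position: [503.1, -253.6, 218.1]
ee_rot: [-0.075, 0.997, -0.001, 0.001]
contact_force: [0.6, -0.4, -0.4]
gripper_width: 85.1
grasp_force: 0.0
```

Call:
{"fn": "drive_tool", "kwargs": {"plan": [[[-1,-12,-25,0,0],[-1,-12,-25,0,0],[-1,-12,-25,0,0],[-1,-12,-25,0,0],[-1,-12,-25,0,0],[-1,-12,-25,0,0],[-1,-12,-25,0,0],[-1,-12,-25,0,0],[-1,-12,-25,0,0],[-1,-12,-25,0,0],[-1,0,0,0,0],[-1,0,0,0,0]]]}}

```text
clock: 10.65
position: [381.8, -504.3, 215.1]
ee_rot: [-0.073, 0.997, 0.0, -0.0]
contact_force: [-0.5, 0.1, 0.3]
gripper_width: 85.6
grasp_force: 0.0
```

```bash
python3 - <<'E'
from h import *
p,d=get_image("side");t,_=get_image("top");s=read_state();print(s['clock'],s['position'],s['contact_force'])
a=cv2.resize(p,(400,300));b=cv2.resize(t[110:320,370:530],None,fx=2.5,fy=2.5)
c=cv2.resize(p[300:460,290:490],(400,300))
im=np.hstack([np.vstack([a,c]),np.pad(b,((0,75),(0,0),(0,0)))])
cv2.imwrite("pics/s5.png",im[:,:,::-1]);np.savez("pics/f.npz",p=p,t=t)
E
```

```text
10.75 [ 382.77234111 -502.96986423  215.32233043] [-0.12497403 -0.52053927  0.63950349]
```

View pics/s5.png

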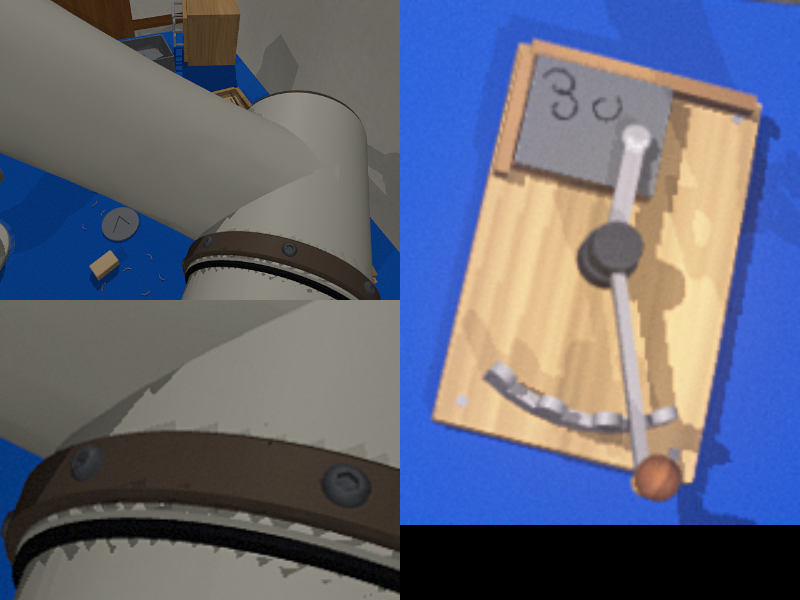

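The top view shows the bar in the last notch, the handle at px (473,301) and the hold-down finger over the block. One numeric check of the radius, then hand-in.

```bash
python3 - <<'E'
from h import *
for z in(100,140):
    v=(plane("top",(473.2,301.2),z)-np.array([687.8,-227.6,z]))[:2];print(z,np.hypot(*v),np.arctan2(v[1],v[0])%6.2832)
r,_=zip(*[(0,0)]);v=(plane("top",(473.2,301.2),100)-np.array([687.8,-227.6,100]))[:2]
if 180<np.hypot(*v)<200: print(job_done())
E
```

```text
100 190.82944509356147 3.282001341835301
140 193.7717705718897 3.2241265043005876
the job is handed in; nothing more can be done
None
```

I lifted the loaded jig's lever over the gate, swung it past the middle notch, lowered it into the last notch and let go; the final top view shows it seated there. The job was handed in at about 11 s, and I didn't touch the spare jig's lever.

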